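# Index the mould turntable and swing out its locking brace

## Robot

A 6-joint arm with a two-finger parallel gripper is mounted at the origin on the work surface. World frame = base frame: x ahead of the robot, y to its left, z up, the work surface at z = 0. Lengths are in m, angles in rad, forces in N, time in s.
With the tool pointing down it reaches from about 0.375 to 0.825 m from the base axis. Payload 5.5 kg.
Tool frame: the origin (TCP) lies between the finger pads; the fingertips stand r.tip_reach ahead of it and the grasp point (between the pads) is the TCP (r.tip_reach is the distance from the TCP to the fingertips, in m); y points along the fingers, z is the direction in which the jaws open and shut, and the axes are right-handed (so a half turn about y gives the same grasp; the last joint's range is limited). The gripper opens to 85 mm and grips with 20 to 120 N. Pads are 22 mm wide; open, the fingers measure 114 mm over their backs; the gripper's body (76 mm by 85 mm) begins 54 mm behind the grasp point. The pads swing forward as they close: fully open they stand 13 mm farther back than shut.
Start: joints at [-1.316, 0.314, -0.047, 1.21, 0, 1.571], TCP at [0.151, -0.581, 0.25] pointing down, gripper open.
Joint ranges: [-2.67, 2.67], [-0.69, 1.73], [-1.03, 1.25], [-2.08, 2.16], [-1.42, 1.45], [-3.14, 3.14]. Speed limits (rad/s): [2.39, 2.39, 3.01, 3.14, 3.14, 3.14].

## Interface

Orientations are given as a unit quaternion [w, x, y, z].
In Python, from bench import r, kinematics, status, imaging, workorder, models gives the robot as it stands. The module is installed in compiled form; this text tells all that it offers. Calls block until the motion is done:
- r.move_to(position, orientation): joint-space move of the TCP to a pose.
- r.move_l(position, rot=None, feed=0.15, contact_N=None): straight line of the TCP; rot=None keeps the orientation; feed is the mean speed in m/s. With contact_N (N) it stops when the force on the tool has changed by that much, and returns True; else False.
- r.move_j(angles): joint-space move.
- r.move_gripper(opening, grip_force=None): opening from 0.0 (shut) to 1.0 (fully open); grip_force is the grip in N (None keeps the last); returns when the fingers have stopped.
- r.hold(seconds).
- kinematics.ik(position, orientation): joint angles nearest the present ones, or None.
- status.read_state(): the state.
- imaging.read_camera(name): name is "side" or "top"; returns a dict with "image" (400x640x3 uint8, red, green, blue), "z_map" (400x640 float32, m along the optical axis (not along the pixel's ray), 0 where there is no reading), "mtx" (3x3 intrinsics, pixels), "R" (3x3) and "t" (3): a world point X has camera coordinates R X + t. Camera axes: x right, y down, z forward; pixel columns grow to the right and rows downward; lengths in m; the calibration is good to about 2 mm. A picture is of the moment at which its call begins.
A pose or a line that the arm cannot do raises r.IKError and nothing moves.
- workorder.job_done(): hands the job in, once; it reports no verdict.
Trained networks look in a picture, given as the dict that the camera call returned (one of the last four; its "shot" number tells which), for a name from the list of things; names that differ only in an ending like _2 or _b are one class to them, and where a whole thing is asked for, a point or a joint stands for the part that bears it (a point fixed in the world has none). Each returns a list of dicts, best first, with "conf" (0 to 1); they miss things now and then, are a little off and sometimes report something else, mostly with a low value. They report only what shows in the picture. A call takes as long as a camera call.
- models.spot_in(picture, query): "extent" ([centre column, centre row, width, height] in pixels, round what is visible of it).
The state is a dict: "time_s": time; "joint_positions": joint angles; "joint_vel": joint speeds; "joint_torque": joint torques, N m; "tcp_pos": TCP position; "tool_rot": TCP orientation; "ft_force": force on the tool from outside, world axes, zero at the start; "moment": the same for the moment, N m; "finger_gap": opening from 0.0 (shut) to 1.0 (fully open).
Only numpy, scipy, OpenCV 4.12 (cv2) and the standard library are available. Lean on these libraries where they do the work, as an engineer would, in place of code of your own. Each camera call takes 0.05 s, during which the arm holds its last target. There are 200 camera calls.

## Task

Get the mould turntable ready for pouring: turn it counter-clockwise (seen from above) by its black post until it clicks into its index detent, with the gap between the two yellow rim lugs facing the brace's side of the stand. Only then swing the folded orange brace out until it snaps fully home in the blue catch, its steel nose in that gap; its short pin only serves to draw it off the red fence, the strong catch needs a push near the far end. Push it with the fingertips without clamping or forcing it, and leave the other things on the bench where they are.

Things in the scene. Friction and masses are not known exactly. Their poses are not given: they have to be found in the camera images.
- stand: grey base plate of the mould turntable, fixed, 270 x 470 x 12 mm. Origin: on the turntable's upright axis at the bench top, z up. The turntable is a disc of radius 110 mm, top at z = 50 mm, with a mould block 100 x 70 mm on it up to z = 105 mm. The brace's hinge is at (60, 165) mm; folded, the brace points along +y.
- fence_top (a point): middle of the top of the red fence, 130 mm long (along the stand's y), 12 mm thick, top at z = 52 mm; it stands 2 mm behind the folded brace, on the stand's +x side, so that no finger fits between them
- turntable (a joint): turntable angle (rad), counter-clockwise from above positive; 0 is the index detent; starts at -1.25 to -0.6, hard stop at +0.35. Pushing the post from its clockwise side meets some 5 to 8 N from -0.2 to -0.1, then a spring ball makes it jump to 0; past +0.1 it leaves the detent again. Elsewhere it stays where it is left.
- post_top (a point): centre of the top of the turntable's upright black push post: 16 mm thick, 45 mm tall, standing on the disc at 90 mm from the axis; its top is at z = 95 mm
- brace_swing (a joint): angle of the orange brace about its upright hinge (rad), counter-clockwise from above positive; 0 is folded against the red fence, pointing along the stand's +y; at pi/2 it points along the stand's -x. It stays where it is left. It seats between about 1.49 and 1.65, wherever the catch has been set.
- brace: orange level bar, 160 mm long, 20 mm wide, z = 35 to 55 mm. Origin: on its hinge axis at bench height; x runs to the tip, y the way it swings out. A steel nose juts 31 mm from its +y side, 60 mm from the hinge. The last 18 mm of travel at the catch go over a spring ball and need 1.5 N m: some 12 N at 130 mm from the hinge, over 40 N at the pin. More than 40 N from the fingers breaks it.
- brace_hinge (a point): the brace's hinge axis, at the height of the bar's top (z = 55 mm)
- pin_top (a point): centre of the top of the steel pin that stands on the brace at 35 mm from its hinge: 14 mm thick, 35 mm tall, top at z = 90 mm. It is the only part of the folded brace that can be hooked from the fence's side, over the fence's top.
- brace_tip (a point): top of the bar at the centre of its round rubber end (radius 10 mm), 150 mm from the hinge, z = 55 mm
- brace_seat (a point): point on the underside of the bar's middle line, 110 mm from the hinge, that comes to the catch's origin (in x and y) when the brace is home
- catch: blue catch block fixed on the base plate, 36 mm wide; its lip, the end stop, rises to z = 50 mm. Set anew each time, up to 8 mm either way along y. Origin: where brace_seat lies, seen from above, when the brace is home on the lip (12 mm above the bench). Its y axis points against the swing: brace_seat's y falls to 0 here; above 9 mm the spring ball is not yet passed.
- spray_can: a red and yellow spray can, 66 mm across, 190 mm tall; a bystander. Origin: middle of its underside
- orange_bottle: an orange plastic bottle, 66 mm across, 150 mm tall; a bystander. Origin: middle of its underside
- jug: an aluminium pouring jug with a side handle, 104 mm across, 140 mm tall; a bystander. Origin: middle of its underside
- tin: an open brass-coloured tin, 76 mm across, 110 mm tall; a bystander. Origin: middle of its underside
- spatula: a stirring spatula lying flat, 200 mm long; a bystander. Origin: middle of its length, underside
- wedge: a wooden wedge block, 90 x 35 x 22 mm; a bystander. Origin: middle of its underside
- brush: a brush lying flat, 170 mm long; a bystander. Origin: middle of its length, underside

How it is judged:
On the way, in this order (a step that is already met when the one before it is completed fails the run):
1. the turntable is in its index detent while the brace is still folded (value of joint turntable between -0.04 and 0.04 rad and value of joint brace_swing below 0.4 rad), for 0.3 s.
2. the brace has snapped home against the catch's lip (y of brace_seat in the frame of catch below 0.004 m), for 0.3 s.
At the end, for the whole second after the job is handed in: The turntable rests in its index detent (within 0.04 rad of 0) and the brace rests home in the catch (brace_seat within 4 mm of the catch's lip position), neither moving (under 0.05 rad/s) (value of joint turntable between -0.04 and 0.04 rad and y of brace_seat in the frame of catch below 0.004 m and velocity of joint brace_swing between -0.05 and 0.05 rad/s and velocity of joint turntable between -0.05 and 0.05 rad/s); the robot touches nothing.
It fails at once if the fingers load the brace with more than 40 N (clamped or forced) (contact force between the fingers and brace above 40 N).
It fails at once if a bystander is moved more than 30 mm (distance of any of spray_can, orange_bottle, jug, tin, spatula, wedge, brush from where it was at the start of the episode above 0.03 m).
It also fails if it takes over 64 s, if anything falls off the work surface, if the arm or the gripper's body presses on something with over 40 N, if the wrist force passes 120 N, or if a joint passes its speed limit or range.

## Working session

There is one attempt and no reset: what is moved stays moved. The work goes in short steps, each a Python script; the robot and the scene stay as the last script left them, time stands still between calls to the robot, and variables do not carry over. Pictures are saved under pics/ and viewed, about 8 in all and at most 12, crops included, and the job is handed in when it is done.

```bash
mkdir -p pics
cat > h.py <<'E'
import numpy as np, cv2
from bench import r, kinematics, status, imaging, workorder, models
def world(p,u,v,z=None):
    K,R,t=p["mtx"],p["R"],p["t"]
    z=z if z else float(p["z_map"][int(round(v)),int(round(u))])
    return R.T@(np.linalg.inv(K)@[u,v,1]*z-t)
def proj(p,X):
    c=p["R"]@np.asarray(X,float)+p["t"]; q=p["mtx"]@c; return q[:2]/q[2]
def cloud(p):
    v,u=np.mgrid[0:400,0:640]; z=p["z_map"]
    c=np.stack([u,v,np.ones_like(u)],-1)@np.linalg.inv(p["mtx"]).T*z[...,None]
    return (c-p["t"])@p["R"]
def plane(p,u,v,h):
    d=p["R"].T@np.linalg.inv(p["mtx"])@[u,v,1]; o=-p["R"].T@p["t"]
    return o+d*(h-o[2])/d[2]
def shot(n,name,crop=None,s=1.25):
    p=imaging.read_camera(n); im=p["image"][...,::-1]
    if crop: im=im[crop[1]:crop[3],crop[0]:crop[2]]
    cv2.imwrite(f"pics/{name}.png",cv2.resize(im,None,fx=s,fy=s,interpolation=cv2.INTER_CUBIC)); return p
E
python3 - <<'E'
from h import *
np.set_printoptions(precision=4,suppress=True)
for n in("top","side"):
    p=shot(n,n+"0")
    print(n,"campos",-p["R"].T@p["t"])
    for q in("stand","fence_top","post_top","brace","brace_hinge","pin_top","brace_tip","catch","turntable","spray_can","orange_bottle","jug","tin"):
        for d in models.spot_in(p,q)[:2]:
            u,v,w,h=d["extent"]
            print(q,round(d["conf"],2),np.round(d["extent"]),world(p,u,v))
print(status.read_state()["time_s"],r.tip_reach,status.read_state()["tool_rot"])
E
```

```text
top campos [ 0.2988 -0.0169  1.3863]
stand 0.7 [296. 214. 143.  87.] [0.5134 0.0598 0.0501]
stand 0.33 [235. 153.  39.  46.] [0.7328 0.281  0.0092]
fence_top 0.74 [295. 217. 144.  86.] [0.5052 0.0633 0.049 ]
fence_top 0.2 [234. 154.  40.  42.] [0.7329 0.2852 0.0007]
post_top 0.93 [321. 212.  71.  67.] [ 0.5123 -0.0208  0.1002]
brace 0.62 [245. 201.  45.  16.] [0.5628 0.238  0.0144]
brace_hinge 0.81 [251. 198.  54.  18.] [0.5634 0.2104 0.0596]
pin_top 0.6 [245. 201.  44.  12.] [0.5635 0.2357 0.0146]
brace_tip 0.57 [247. 200.  40.  21.] [0.561  0.2254 0.0401]
turntable 0.97 [321. 211.  72.  66.] [ 0.5152 -0.0207  0.108 ]
turntable 0.66 [245. 200.  44.  18.] [0.5586 0.23   0.0453]
spray_can 0.83 [378. 160.  28.  38.] [ 0.6623 -0.1915  0.1789]
spray_can 0.29 [426. 213.  15.  53.] [ 0.5265 -0.376   0.0169]
orange_bottle 0.82 [344. 155.  17.  26.] [ 0.698  -0.0921  0.1104]
jug 0.86 [234. 156.  40.  46.] [0.7239 0.2835 0.0014]
tin 0.88 [388. 197.  24.  28.] [ 0.5846 -0.2509  0.0051]
side campos [0.1628 0.8274 0.9123]
fence_top 0.78 [303. 264. 153. 147.] [0.515  0.1274 0.013 ]
post_top 0.95 
[... 272 characters left out ...]
548]
pin_top 0.92 [270. 274.  35.  54.] [0.5619 0.2234 0.0504]
pin_top 0.56 [305. 263. 149. 143.] [0.5111 0.1215 0.0143]
brace_tip 0.9 [271. 272.  35.  48.] [0.5629 0.2192 0.0529]
catch 0.68 [317. 266.  17.  25.] [0.4706 0.1341 0.0355]
catch 0.46 [270. 273.  34.  53.] [0.5646 0.2218 0.0504]
turntable 0.88 [322. 219.  80.  56.] [0.5049 0.0272 0.101 ]
spray_can 0.84 [302. 158.  19.  60.] [ 0.6723 -0.1813  0.1241]
orange_bottle 0.71 [304. 264. 150. 145.] [0.5126 0.1266 0.015 ]
orange_bottle 0.56 [278. 183.  28.  45.] [ 0.7014 -0.0716  0.0921]
jug 0.94 [211. 261.  42.  67.] [0.6787 0.2996 0.1202]
tin 0.94 [338. 176.  28.  41.] [ 0.5581 -0.2075  0.0755]
1.4 0.019 [ 0.0898 -0.0898  0.7014 -0.7014]
```

Run:
```python
from h import *
shot("top","top1",(190,120,450,280),3)
shot("side","side1",(190,120,420,350),2.5)
```

```text
(no output)
```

View pics/top1.png

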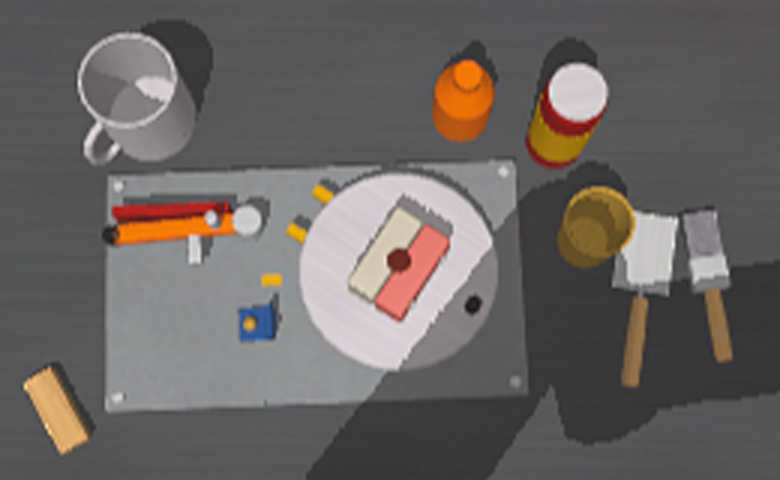

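View pics/side1.png

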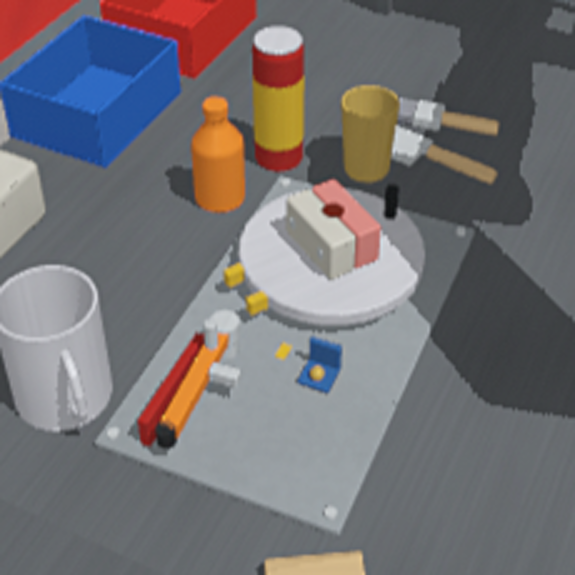

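The post, lugs, brace, fence and catch show clearly in both views. In the top crop the post is at (473,304), the gap at (310,210), the tip at (110,235), the hinge at (246,220) and the catch at (256,323). Stand +y points roughly along world +y. Next I measure them.

```bash
cat > meas.py <<'E'
from h import *
np.set_printoptions(precision=4,suppress=True)
def masks(p):
    hsv=cv2.cvtColor(p["image"],cv2.COLOR_RGB2HSV); C=cloud(p)
    box=(C[...,0]>.36)&(C[...,0]<.68)&(C[...,1]>-.19)&(C[...,1]<.36)
    H,S,V=[hsv[...,i].astype(int) for i in range(3)]
    return C,H,S,V,box
def report(n):
    p=imaging.read_camera(n); C,H,S,V,box=masks(p)
    out={}
    def rep(name,m,rect=True):
        P=C[m]
        if len(P)<4: print(n,name,"few",len(P)); return
        (c,s,a)=cv2.minAreaRect(P[:,:2].astype(np.float32)*1000)
        b=cv2.boxPoints((c,s,a)); e=b[1]-b[0] if np.hypot(*(b[1]-b[0]))>np.hypot(*(b[2]-b[1])) else b[2]-b[1]
        print(n,name,len(P),"med",np.median(P,0),"rect c",np.round(c,1),"s",np.round(s,1),"long dir deg",round(np.degrees(np.arctan2(e[1],e[0]))%180,1))
    Z=C[...,2]
    rep("plate",box&(S<40)&(Z>.008)&(Z<.016)&(V>60))
    m=box&(S<60)&(abs(Z-.05)<.005)&(C[...,1]<.13); P=C[m][:,:2].astype(np.float32)*1000
    rep("disc",m); print(cv2.minEnclosingCircle(P))
    rep("orange",box&(H>=7)&(H<=17)&(S>180)&(V>120)&(Z>.047)&(Z<.064))
    rep("fence",box&((H<5)|(H>175))&(S>180)&(Z>.043)&(Z<.060)&(C[...,1]>.13))
    rep("mould",box&(abs(Z-.105)<.006))
    rep("post",box&(V<60)&(Z>.085)&(Z<.105))
    rep("pin",box&(Z>.078)&(Z<.1)&(C[...,1]>.13))
    rep("lugs",box&(H>=18)&(H<=32)&(S>130)&(Z>.02)&(Z<.1)&(C[...,1]>.0))
    rep("blue",box&(H>=100)&(H<=130)&(S>130)&(Z>.02)&(Z<.06))
    rep("blacktip",box&(V<60)&(Z>.035)&(Z<.06)&(C[...,1]>.2))
    return p
if __name__=="__main__":
    for n in("top","side"): report(n)
    print(status.read_state()["time_s"])
E
python3 meas.py
```

```text
top plate 5471 med [0.4815 0.1322 0.0121] rect c [531.4  90.5] s [305.  514.7] long dir deg 91.8
top disc 2446 med [ 0.5226 -0.0253  0.0502] rect c [531.8 -23.8] s [227.3 217.9] long dir deg 31.9
((531.6389770507812, 0.02544516697525978), 134.5137481689453)
top orange 198 med [0.5704 0.2274 0.0546] rect c [573.  222.6] s [ 23.3 129.2] long dir deg 95.9
top fence 128 med [0.5926 0.2288 0.052 ] rect c [593.8 225.3] s [ 13.7 126.7] long dir deg 92.8
top mould 689 med [ 0.5289 -0.0243  0.105 ] rect c [574.1  62.2] s [500.3 206.2] long dir deg 90.0
top post 19 med [ 0.4855 -0.1039  0.0945] rect c [ 485.4 -104.7] s [11.3 12.4] long dir deg 134.5
top pin 72 med [0.6621 0.2435 0.0896] rect c [638.3 226.8] s [160.9  75.6] long dir deg 62.4
top lugs 59 med [0.5706 0.0849 0.049 ] rect c [544.  101.7] s [ 21.1 174.2] long dir deg 149.7
top blue 47 med [0.4704 0.1184 0.048 ] rect c [470.  130.1] s [33.8 36.1] long dir deg 92.5
top blacktip 16 med [0.5632 0.294  0.0553] rect c [564. 293.] s [12. 15.] long dir deg 163.8
side plate 6739 med [0.4743 0.1804 0.0134] rect c [536.4  62.4] s [306.4 486.3]
[... 253 characters left out ...]
.4] long dir deg 96.7
side fence 193 med [0.5905 0.2388 0.0528] rect c [592.6 230.1] s [ 11.4 123.6] long dir deg 92.8
side mould 701 med [ 0.5329 -0.0183  0.1063] rect c [575.1  63.1] s [208.2 503. ] long dir deg 90.1
side post 26 med [ 0.4863 -0.1039  0.0954] rect c [ 489.6 -106.4] s [15.3 17.3] long dir deg 148.3
side pin 167 med [0.6626 0.2728 0.0894] rect c [636.4 232.8] s [167.  68.] long dir deg 62.1
side lugs 124 med [0.5726 0.0849 0.0445] rect c [587.4 155.1] s [178.7 176.3] long dir deg 52.1
side blue 134 med [0.4695 0.118  0.0337] rect c [470.1 131.1] s [34.  38.8] long dir deg 95.1
side blacktip 50 med [0.5614 0.2959 0.0498] rect c [562.3 295.4] s [17.   9.8] long dir deg 5.2
1.6
```

Run:
```python
from meas import *
def line(P):
    vx,vy,x,y=cv2.fitLine((P[:,:2]*1000).astype(np.float32),cv2.DIST_HUBER,0,.01,.01).ravel(); return round(np.degrees(np.arctan2(vy,vx))%180,1),x,y
for n in("top","side"):
    p=imaging.read_camera(n); C,H,S,V,box=masks(p); Z=C[...,2]; X,Y=C[...,0],C[...,1]
    b=box&(X<.62)
    print(n,"brace",line(C[b&(H>=7)&(H<=17)&(S>180)&(V>120)&(Z>.047)&(Z<.064)&(Y>.19)]))
    print("fence",line(C[b&((H<5)|(H>175))&(S>180)&(Z>.043)&(Z<.060)&(Y>.13)]))
    P=C[b&(Z>.08)&(Z<.1)&(Y>.13)]; print("pin",len(P),P.mean(0),P.min(0),P.max(0))
    P=C[b&(S<60)&(V>120)&(Z>.045)&(Z<.075)&(Y>.12)]; print("hingecap",len(P),(P.min(0)+P.max(0))/2,P.min(0),P.max(0))
    P=C[b&(S<60)&(abs(Z-.05)<.004)&(Y<.13)]
    # robust circle, hull points
    h=cv2.convexHull((P[:,:2]*1000).astype(np.float32))[:,0]
    from scipy.optimize import least_squares
    f=least_squares(lambda q:np.hypot(h[:,0]-q[0],h[:,1]-q[1])-110,[531,-23],loss="soft_l1",f_scale=2); print("disc",f.x,np.median(abs(f.fun)))
    m=(b&(H>=18)&(H<=32)&(S>110)&(Z>.01)).astype(np.uint8)
    k,l,st,ce=cv2.connectedComponentsWithStats(m)
    for i in range(1,k):
        if st[i,4]>5: print("yellow",st[i,4],C[l==i].mean(0))
    if n=="top": s=[(118,187),(502,171),(515,381),(118,397)]; s=[(190+u/3,120+v/3) for u,v in s]
    else: s=[(113,432),(286,182),(461,231),(330,512)]; s=[(190+u/2.5,120+v/2.5) for u,v in s]
    s=np.array([plane(p,u,v,.014)[:2]*1000 for u,v in s]); print("screws",s.tolist(),s.mean(0)); 
    for i in range(4): d=s[(i+1)%4]-s[i]; print(round(np.hypot(*d)),round(np.degrees(np.arctan2(d[1],d[0]))%90,1),end="; ")
    print()
```

```text
top brace (np.float32(97.5), np.float32(569.56586), np.float32(235.78384))
fence (np.float32(93.8), np.float32(593.04724), np.float32(229.28987))
pin 16 [0.5761 0.176  0.0898] [0.5703 0.1701 0.0831] [0.5818 0.1829 0.0948]
hingecap 115 [0.5641 0.2099 0.0584] [0.5323 0.1276 0.0455] [0.5959 0.2921 0.0713]
disc [528.7796 -24.8019] 0.4159205745163348
yellow 22 [0.6125 0.0601 0.049 ]
yellow 30 [0.5715 0.0878 0.0433]
yellow 15 [0.5234 0.1158 0.013 ]
yellow 13 [0.471  0.1382 0.0308]
screws [[626.6827799535235, 293.6983960411428], [650.7269666201465, -145.00784153911977], [410.93409344656493, -157.89845060209828], [388.4001558154352, 280.91695985752926]] [519.186   67.9273]
439 3.1; 240 3.1; 439 2.9; 239 3.1; 
side brace (np.float32(99.2), np.float32(567.344), np.float32(239.33868))
fence (np.float32(92.8), np.float32(590.3442), np.float32(235.22658))
pin 31 [0.5754 0.1774 0.0882] [0.5703 0.1691 0.0805] [0.583  0.1835 0.0938]
hingecap 192 [0.5668 0.2036 0.0601] [0.5328 0.1247 0.0454] [0.6007 0.2826 0.0749]
disc [526.0364 -23.1488] 2.5546304716177985
yellow 53 [0.6115 0.0605 0.0448]
yellow 59 [0.5684 0.0882 0.0436]
yellow 22 [0.5212 0.1164 0.0144]
yellow 19 [0.4692 0.1416 0.03  ]
screws [[628.034761515582, 291.9798958526225], [648.026562958466, -148.47674600490546], [408.7498532812826, -159.12293882858842], [388.01164795416554, 280.6910704091232]] [518.2057  66.2678]
441 2.6; 240 2.5; 440 2.7; 240 2.7;
```

```bash
cat > mv.py <<'E'
from meas import *
from scipy.spatial.transform import Rotation as Ro
YAW=.050; C0=np.array([.528,-.024]); A0=-1.25*0+np.radians(-117.3)  # post angle now
HINGE=np.array([.5796,.1438])
def rot(phi):
    M=np.array([[np.sin(phi),0,np.cos(phi)],[-np.cos(phi),0,np.sin(phi)],[0,-1,0]]); x,y,z,w=Ro.from_matrix(M).as_quat(); return [w,x,y,z]
def best(phi,pos):
    for k in (0,np.pi):
        j=kinematics.ik(pos,rot(phi+k)); print("ik",phi+k,j)
def tpos(th,off,z):
    e=np.array([np.cos(th),np.sin(th)]); t=np.array([-e[1],e[0]]); return [*(C0+.09*e-off*t),z]
def st():
    s=status.read_state(); print("t",round(s["time_s"],2),"tcp",s["tcp_pos"],"F",np.round(s["ft_force"],1),"gap",round(s["finger_gap"],3)); return s
E
python3 - <<'E'
from mv import *
p0=tpos(A0,.033,.2)
best(A0,p0); best(A0+np.pi/2,p0)
r.move_gripper(0.0,grip_force=30); print(r.tip_reach); st()
q=rot(A0+np.pi) if kinematics.ik(p0,rot(A0)) is None or abs(kinematics.ik(p0,rot(A0))[5])>abs(kinematics.ik(p0,rot(A0+np.pi))[5]) else rot(A0)
r.move_to(p0,q); r.move_l(tpos(A0,.033,.082),feed=.1); st()
print("hit",r.move_l(tpos(A0,.008,.082),feed=.03,contact_N=2)); s=st()
d=np.array(s["tcp_pos"][:2])-C0; print("angle finger",np.degrees(np.arctan2(d[1],d[0])), "r",np.hypot(*d))
shot("top","t2",(270,150,390,270),5); st()
E
```

```text
ik -2.0472712125893486 [-0.1918  0.0913 -0.4404  1.0391  0.     -2.857 ]
ik 1.0943214410004445 [-0.1918  0.0913 -0.4404  1.0391  0.      0.2846]
ik -0.4764748857944521 [-0.1918  0.0913 -0.4404  1.0391  0.      1.8554]
ik 2.665117767795341 [-0.1918  0.0913 -0.4404  1.0391  0.     -1.2862]
0.019
t 2.47 tcp [ 0.1512 -0.5806  0.2503] F [ 0.   0.5 -1.3] gap 0.001
t 5.89 tcp [ 0.4579 -0.089   0.0826] F [-0.3 -0.3 -0.4] gap 0.001
hit False
t 6.88 tcp [ 0.4797 -0.1003  0.082 ] F [0.9 0.4 0.3] gap 0.002
angle finger -122.31680739878782 r 0.09026758458927159
t 6.92 tcp [ 0.4797 -0.1002  0.082 ] F [-0.3 -0.3  0.7] gap -0.002
```

View pics/t2.png

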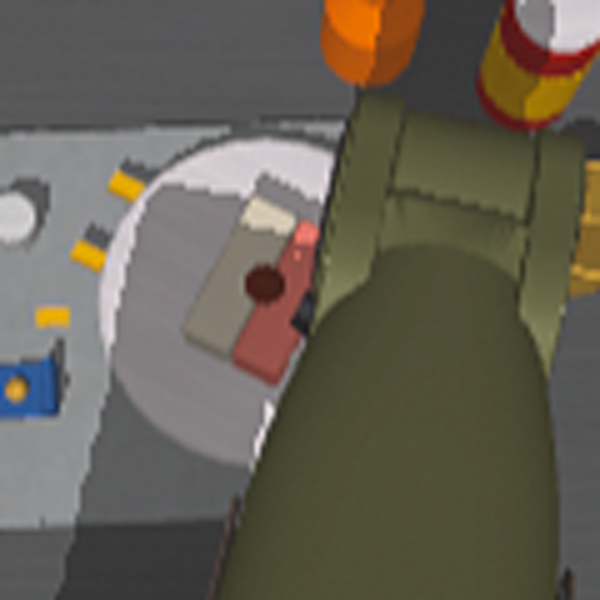

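The arm hides the post, but the two lugs (crop (125,185) and (88,254)) stay visible, so I use their angle as feedback.

```bash
cat >> mv.py <<'E'
def lugs():
    out=[]
    for n in("top","side"):
        p=imaging.read_camera(n); C,H,S,V,box=masks(p)
        m=(box&(C[...,0]<.66)&(H>=18)&(H<=32)&(S>110)).astype(np.uint8)
        k,l,s,_=cv2.connectedComponentsWithStats(m); a=[]
        for i in range(1,k):
            if s[i,4]<8: continue
            P=C[l==i].mean(0); d=P[:2]-C0
            if .025<P[2]<.06 and .105<np.hypot(*d)<.135: a.append(np.degrees(np.arctan2(d[1],d[0])))
        out.append(np.round(a,1).tolist())
    T=[np.mean(a) for a in out if len(a)==2]
    j=np.radians(np.mean(T)-90)-YAW if T else None
    print("lugs",out,"turntable est",j); return j
E
python3 - <<'E'
from mv import *
lugs()
th=A0
for d in np.arange(.12,.30,.06):
    a=A0+d; r.move_l(tpos(a,.010,.082),rot(a+np.pi),feed=.06); s=st()
lugs(); st()
E
```

```text
lugs [[48.9, 74.3], [50.9, 76.0]] turntable est -0.5295292119854421
t 7.33 tcp [ 0.4874 -0.1049  0.0821] F [-0.   0.5 -0.7] gap 0.001
t 7.58 tcp [ 0.4922 -0.1071  0.082 ] F [ 0.3 -0.4 -0.6] gap -0.0
t 7.83 tcp [ 0.4973 -0.1091  0.0821] F [-0.2 -0.1  0. ] gap 0.001
lugs [[62.2, 87.1], [63.5, 88.9]] turntable est -0.30438173847817335
t 7.92 tcp [ 0.4971 -0.109   0.082 ] F [0.4 0.4 0.2] gap 0.005
```

Run:
```python
from mv import *
for d in (.30,.36,.40,.43,.45,.47):
    a=A0+d; r.move_l(tpos(a,.010,.082),rot(a+np.pi),feed=.05); s=st()
    if d>=.43: 
        j=lugs()
        if j and j>-.04: break
```

```text
t 8.18 tcp [ 0.5024 -0.1108  0.082 ] F [ 0.3 -1.2  0.2] gap -0.0
t 8.44 tcp [ 0.5062 -0.112   0.0817] F [-5.7 -0.3  2.3] gap -0.001
t 8.69 tcp [ 0.5098 -0.1129  0.0816] F [-5.3 -0.7  1.1] gap 0.003
t 8.94 tcp [ 0.5142 -0.1135  0.082 ] F [-0.5  0.4 -0.9] gap -0.002
lugs [[73.0, 95.5], [74.9, 99.9]] turntable est -0.12286749627076321
t 9.29 tcp [ 0.5163 -0.1138  0.0823] F [ 0.8 -0.1 -0.1] gap -0.002
lugs [[78.4, 104.9], [80.5, 105.4]] turntable est -0.009857427204130222
```

```bash
cat >> mv.py <<'E'
def bpos(b,rad,off,z):
    e=np.array([np.cos(b),np.sin(b)]); n=np.array([-e[1],e[0]]); return [*(HINGE+rad*e-off*n),z]
def brot(b,pos):
    c=[(abs(j[5]),k) for k in(0,np.pi) if (j:=kinematics.ik(pos,rot(b+k))) is not None]; k=min(c)[1]; print("k",k,c); return k
def tip():
    for n in("top","side"):
        p=imaging.read_camera(n); C,H,S,V,box=masks(p); Z=C[...,2]
        P=C[box&(C[...,0]<.62)&(C[...,1]>.12)&(H>=7)&(H<=17)&(S>180)&(V>120)&(Z>.047)&(Z<.064)]
        if len(P)<20: print(n,"no brace"); continue
        d=P[:,:2]-HINGE; d=d[np.hypot(*d.T)>.05]; a=np.median(np.unwrap(np.arctan2(d[:,1],d[:,0]))); print(n,"brace world",round(a,3),"swing",round(a-np.pi/2-YAW,3),len(d))
E
python3 - <<'E'
from mv import *
a=A0+.45
r.move_l(tpos(a,.035,.082),feed=.1); r.move_l(tpos(a,.035,.16),feed=.2)
lugs(); tip()
b0=np.radians(96.3); p=bpos(b0,.035,.032,.16); k=brot(b0,p)
r.move_to(p,rot(b0+k)); st(); lugs()
r.move_l(bpos(b0,.035,.032,.084),feed=.12); st()
print(r.move_l(bpos(b0,.035,.015,.084),feed=.03,contact_N=8)); st(); tip()
E
```

```text
lugs [[78.4, 104.5], [80.5, 105.4]] turntable est -0.011602756456124706
top brace world 1.68 swing 0.059 157
side brace world 1.704 swing 0.084 236
k 0 [(np.float64(0.1812448080073934), 0), (np.float64(2.9603478455823997), 3.141592653589793)]
t 11.74 tcp [0.6073 0.1809 0.1599] F [ 0.3  0.6 -0. ] gap -0.002
lugs [[79.7, 104.6], [80.9, 105.5]] turntable est -0.0033124425091514906
t 12.62 tcp [0.6081 0.1821 0.0847] F [ 0.2 -0.4  0.5] gap -0.002
False
t 13.34 tcp [0.5908 0.1805 0.0843] F [ 2.2  1.6 -0. ] gap -0.001
top no brace
side brace world 1.824 swing 0.204 218
```

Run:
```python
from mv import *
b0=np.radians(96.3)
for d in np.arange(.1,.86,.15):
    b=b0+d; hit=r.move_l(bpos(b,.035,.015,.084),rot(b),feed=.05,contact_N=15); st()
    if hit: print("HIT",d); break
tip()
e=status.read_state()["tcp_pos"]
r.move_l(bpos(b,.035,.04,.084),feed=.1); r.move_l(bpos(b,.035,.04,.16),feed=.2)
lugs(); tip(); st()
```

```text
t 13.69 tcp [0.5871 0.181  0.0841] F [2.9 0.7 1.4] gap -0.0
t 13.99 tcp [0.5814 0.1815 0.0841] F [2.4 1.6 2.2] gap -0.006
t 14.29 tcp [0.5756 0.1814 0.084 ] F [2.4 0.2 1. ] gap -0.003
t 14.59 tcp [0.5699 0.1805 0.084 ] F [ 2.6 -0.2  0.6] gap -0.003
t 14.89 tcp [0.5645 0.1788 0.084 ] F [2.6 1.4 0.9] gap 0.001
t 15.19 tcp [0.5593 0.1762 0.084 ] F [ 1.3  0.8 -0.3] gap 0.0
top no brace
side brace world 2.592 swing 0.971 220
lugs [[79.8, 104.6], [80.8, 105.5]] turntable est -0.0033124425091517404
top brace world 2.795 swing 1.174 2
side brace world 2.589 swing 0.968 220
t 16.43 tcp [0.5728 0.1962 0.1584] F [ 0.8  0.9 -0.8] gap 0.002
```

Run:
```python
from mv import *
b=2.59; p=bpos(b,.13,.048,.16); k=brot(b,p)
r.move_to(p,rot(b+k)); tip(); r.move_l(bpos(b,.13,.048,.061),feed=.12); st()
for bb in (2.62,2.72,2.82,2.90):
    p=bpos(bb,.13,.021,.061)
    hit=r.move_l(p,rot(bb+k),feed=.06,contact_N=12); st()
    if hit: print("HIT",bb); break
tip(); lugs()
shot("side","s3",(240,170,400,310),5)
```

```text
k 0 [(np.float64(0.546224567338947), 0), (np.float64(2.595368086250846), 3.141592653589793)]
top brace world 2.634 swing 1.013 176
side brace world 2.592 swing 0.971 170
t 17.98 tcp [0.4947 0.253  0.0616] F [-0.2 -0.7 -0.7] gap -0.006
t 18.64 tcp [0.4775 0.2267 0.0612] F [ 0.6 -0.7  0. ] gap 0.006
t 19.01 tcp [0.4698 0.2164 0.061 ] F [ 0.   0.5 -0.6] gap 0.003
t 19.38 tcp [0.4632 0.2051 0.0611] F [0.7 0.7 0.6] gap 0.003
t 19.7 tcp [0.4587 0.1956 0.0611] F [0.1 1.  0. ] gap -0.002
top brace world 2.927 swing 1.306 160
side brace world 2.804 swing 1.183 45
lugs [[80.1, 104.7], []] turntable est -0.008112097952135994
```

View pics/s3.png

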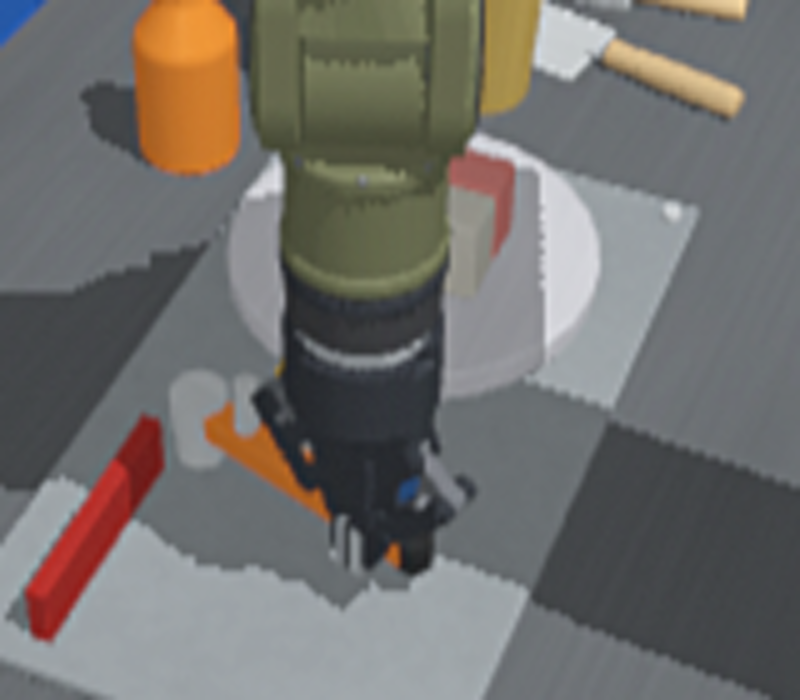

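The finger (crop (360,540)) is behind the bar near its tip. The fence is clear and the brace is part-way out. Next I push it slowly into the catch.

Run:
```python
from mv import *
for bb in np.arange(2.94,3.28,.03):
    hit=r.move_l(bpos(bb,.13,.021,.061),rot(bb),feed=.025,contact_N=19); s=st()
    if hit or np.linalg.norm(s["ft_force"][:2])>20: print("HIT",bb); break
s=st(); d=np.array(s["tcp_pos"][:2])-HINGE
print("contact swing est",np.arctan2(d[1],d[0])%(2*np.pi)+np.arcsin(.021/np.hypot(*d))-np.pi/2-YAW)
tip(); lugs()
```

```text
t 20.31 tcp [0.4565 0.1904 0.061 ] F [-0.6 -0.2  0.4] gap 0.003
t 20.62 tcp [0.4551 0.1866 0.061 ] F [-1.  -0.6  0.1] gap 0.0
t 20.93 tcp [0.4539 0.1829 0.061 ] F [ 0.3  0.3 -0.4] gap 0.002
t 21.23 tcp [0.4527 0.1791 0.061 ] F [ 0.9 -0.5 -0.7] gap -0.002
t 21.54 tcp [0.4517 0.1753 0.061 ] F [-0.8  0.1 -0.2] gap 0.003
t 21.85 tcp [0.4509 0.1714 0.061 ] F [ 0.2 -0.  -0.5] gap -0.001
t 22.16 tcp [0.4503 0.1683 0.0611] F [-0.3  3.8 -0.9] gap -0.003
t 22.47 tcp [0.4497 0.1659 0.0613] F [-0.7 10.4 -1.1] gap -0.004
t 22.77 tcp [0.449  0.1599 0.0612] F [-1.1  2.3  2.1] gap 0.005
t 23.08 tcp [0.4483 0.1552 0.0608] F [-0.2  0.4  0.2] gap -0.001
t 23.39 tcp [0.4481 0.1517 0.0609] F [ 0.6  0.  -0.9] gap 0.006
t 23.7 tcp [0.4482 0.1488 0.0611] F [-0.4  5.1 -0.9] gap -0.0
t 23.7 tcp [0.4482 0.1488 0.0611] F [-0.4  5.1 -0.9] gap -0.0
contact swing est 1.643203052119899
top brace world -2.969 swing -4.589 89
side brace world -3.089 swing -4.71 116
lugs [[79.5, 104.5], [82.2]] turntable est -0.015093414960113412
```

Run:
```python
from mv import *
s=st(); x,y,z=s["tcp_pos"]
print(r.move_l([x,y-.008,z],feed=.015,contact_N=12)); s=st(); r.hold(.4)
x,y,z=s["tcp_pos"]
r.move_l([x,y+.03,z],feed=.1); r.move_l([x,y+.03,.2],feed=.2); r.move_l([x-.03,y+.13,.25],feed=.25)
tip(); lugs()
p=shot("top","t4",(240,160,380,265),5); st()
C,H,S,V,box=masks(p); Z=C[...,2]
P=C[box&(H>=7)&(H<=17)&(S>180)&(V>120)&(Z>.047)&(Z<.064)&(C[...,1]>.12)&(C[...,0]<.62)]
print(len(P),P.mean(0),P.min(0),P.max(0))
shot("side","s4",(240,170,400,310),5)
```

```text
t 23.9 tcp [0.4481 0.1488 0.0611] F [ 0.   5.9 -1.3] gap -0.002
True
t 24.23 tcp [0.4481 0.1488 0.0611] F [-0.   2.4  1.5] gap 0.003
top brace world -3.01 swing -4.631 162
side brace world -3.074 swing -4.695 157
lugs [[79.7, 104.5], [80.7]] turntable est -0.013348085708119184
t 26.78 tcp [0.4181 0.2775 0.2492] F [-0.3 -0.4  0.4] gap -0.006
190 [0.4961 0.1322 0.055 ] [0.4365 0.1207 0.0485] [0.565  0.1476 0.0635]
```

View pics/t4.png

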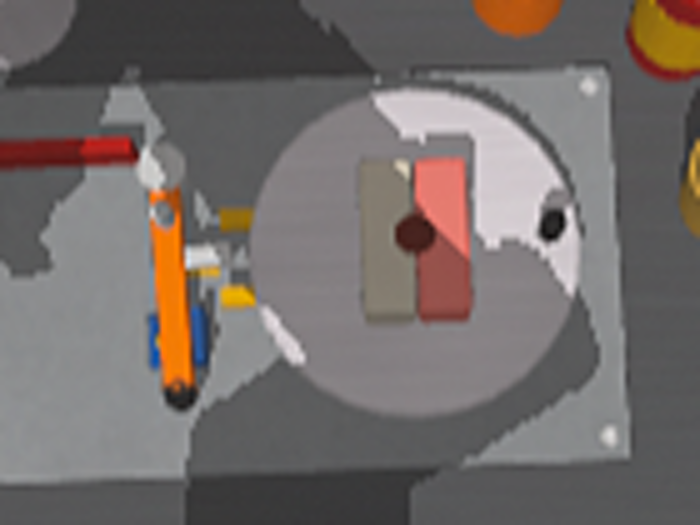

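View pics/s4.png

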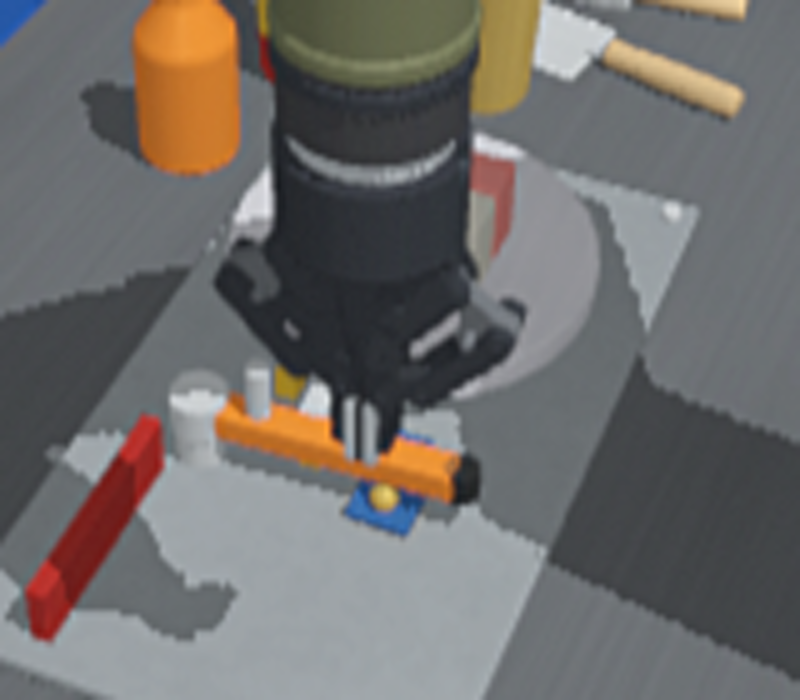

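Run:
```python
from mv import *
for n in("top","side"):
    p=imaging.read_camera(n); C,H,S,V,box=masks(p); X,Y,Z=C[...,0],C[...,1],C[...,2]
    P=C[box&(H>=100)&(H<=130)&(S>130)&(Z>.044)&(Z<.056)]; print(n,"lip",len(P),P.min(0) if len(P) else 0,P.max(0) if len(P) else 0)
    o=box&(H>=7)&(H<=17)&(S>180)&(V>120)&(Z>.050)&(Z<.064)&(X<.62)&(Y>.1)
    P=C[o&(abs(X-.47)<.012)]; print("bar@.47",len(P),P.min(0),P.max(0))
    P=C[o]; 
    if len(P)>20:
        vx,vy,x,y=cv2.fitLine((P[:,:2]*1000).astype(np.float32),cv2.DIST_HUBER,0,.01,.01).ravel(); print("dir",np.arctan2(vy,vx)%np.pi,x,y,"y at hinge x",y+(579.6-x)*vy/vx)
s=st(); x,y,z=s["tcp_pos"]
```

```text
top lip 23 [0.4537 0.1116 0.0469] [0.4869 0.1192 0.0554]
bar@.47 42 [0.4589 0.1205 0.0514] [0.4793 0.1378 0.0606]
dir 0.096848615 492.41132 131.5617 y at hinge x 140.0323
side lip 0 0 0
bar@.47 28 [0.4587 0.1241 0.0504] [0.4737 0.14   0.0597]
dir 0.12007447 502.67578 138.97032 y at hinge x 148.2516
t 26.93 tcp [0.4182 0.2781 0.2498] F [-0.3 -0.4 -0.1] gap -0.004
```

Run:
```python
from mv import *
r.hold(.3); workorder.job_done(); st()
```

```text
the job is handed in; nothing more can be done
the job is handed in; nothing more can be done
```

The turntable is in its index detent and the brace is home in the catch. I handed the job in at about 27 s of the 64 s allowed; no verdict is reported.

**What I did:** I pushed the post counter-clockwise with the closed fingertips. The force rose to about 6 N, then fell away as the turntable jumped into the detent. With it indexed, I drew the brace off the fence by its pin to about 0.97 rad. I then pushed the bar about 130 mm from its hinge; force readings reached about 10 N over the spring ball, then fell. I kept pushing gently until the brace stopped on the lip, then backed the arm off to z = 0.25 m.

**Last checks:**
- **Turntable:** the lugs gave about -0.003 to -0.015 rad (limit ±0.04).
- **Brace:** it sits at about 1.62 to 1.64 rad, and its near edge is within about 1.5 mm of the lip in the top view. The pictures show the ball passed and the nose in the gap between the lugs.
- **Forces and bystanders:** force readings on the tool stayed under about 11 N, apart from the final 12 N stop on the lip. I saw no bystander moved, but I did not measure their positions again.

**Disagreements:** the side camera could not see the lip, so the lip check rests on the top view and the force stop. In that last check it also saw only one lug, so the final turntable angle comes from the top view too. My simple angle estimate from all the orange pixels spread more widely, about 1.59 to 1.65 rad, because part of the bar was hidden.

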